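# Unlock the drill-bit chest with its panel key

## Robot

A 6-joint arm with a two-finger parallel gripper is mounted at the origin on the work surface. World frame = base frame: x ahead of the robot, y to its left, z up, the work surface at z = 0. Lengths are in m, angles in rad, forces in N, time in s.
With the tool pointing down it reaches from about 0.3 to 0.875 m from the base axis. Payload 6.4 kg.
Tool frame: the origin (TCP) lies at the very end of the fingers, on their centre line; the grasp point (between the pads) lies 19 mm behind it (ctrl.tcp_to_grasp is the distance from the TCP to the grasp point, in m); z points along the fingers, y is the direction in which the jaws open and shut (so a half turn about z gives the same grasp; the last joint's range is limited). The gripper opens to 85 mm and grips with 20 to 120 N. Pads are 22 mm wide; open, the fingers measure 114 mm over their backs; the gripper's body (76 mm by 85 mm) begins 54 mm behind the grasp point. The pads swing forward as they close: fully open they stand 13 mm farther back than shut.
Start: joints at [1.024, 0.181, 1.607, -0, 1.354, -0.206], TCP at [0.192, 0.542, 0.231] pointing down, gripper open.
Joint ranges: [-2.99, 2.99], [-0.89, 2.07], [0.3, 2.58], [-1.14, 4.28], [0, 2.63], [-3.12, 3.12]. Speed limits (rad/s): [2.57, 2.57, 3.01, 3.14, 3.14, 3.14].

## Interface

Orientations are given as a unit quaternion [w, x, y, z].
In Python, from bench import ctrl gives the robot as it stands. The module is installed in compiled form; this text tells all that it offers.
- The arm moves only by the tool drive_tool, never from a script. Its argument "deltas" is a list of rows, each an object with "slide": the shift along the tool's x, y, z as a fraction of full scale, a list of three; "delta_rot": the turn, a rotation vector about the tool's x, y, z as a fraction of full scale, a list of three; "hand": the opening, from 0 (shut) to 1 (fully open). In form: [{"slide": [tx, ty, tz], "delta_rot": [wx, wy, wz], "hand": hand}, ...]. A call has exactly 5 rows; each row shifts and turns the commanded pose from where the row before left it, along the tool's axes as they then stand; what a row does not reach is not made up. Full scale, the value 1, is 50 mm for a shift and 180 degrees for a turn. A row lasts 1/8 s, in which the tool goes at most 62.5 mm and 10.7 degrees, less where a joint would pass 70% of its speed; a pose out of reach is approached as far as the arm can. A call with a number of a shift or a turn outside -1 to 1 is refused whole. A call with a gripper value outside its range is refused whole. The fingers move at their own pace and stop on an object; the grip force is fixed at half the most. Time passes only in rows, so rows that do not move let the fingers close, or fill a call up. It gives the time, the measured TCP pose, the force and the opening at its end, in the units of the state.
- ctrl.get_obs(): the state, without advancing time (a new reading comes with each control period).
- ctrl.camera(name): name is "scene" or "top" or "wrist"; returns a dict with "frame" (420x560x3 uint8, red, green, blue), "mtx" (3x3 intrinsics, pixels), "dist" ([k1, k2, p1, p2, k3] as OpenCV has them; the pictures are not rectified), "R" (3x3) and "t" (3): a world point X has camera coordinates R X + t. Camera axes: x right, y down, z forward; pixel columns grow to the right and rows downward; lengths in m; the calibration is good to about 2 mm. A picture is of the moment at which its call begins. There is no depth.
- ctrl.hand_in(): hands the job in, once; it reports no verdict.
The state is a dict: "time_s": time; "q": joint angles; "dq": joint speeds; "joint_efforts": joint torques, N m; "eef_pos": TCP position; "eef_rot": TCP orientation; "wrist_force": force on the tool from outside, world axes, zero at the start; "torque": the same for the moment, N m; "opening": opening from 0.0 (shut) to 1.0 (fully open).
Only numpy, scipy, OpenCV 4.12 (cv2) and the standard library are available. Lean on these libraries where they do the work, as an engineer would, in place of code of your own. Each camera call takes 0.05 s, during which the arm holds its last target.

## Task

Unlock the green chest: take the red-handled key from the wooden block, put it into the round lock in the lid and turn it gently back and forth until it drops fully home on the hidden driver, then turn it clockwise until the brass bolt is fully withdrawn. Never force the key, leave it standing home in the lock, let go, and leave everything else where it is.

Things in the scene. Friction and masses are not known exactly. Their poses are not given: they have to be found in the camera images.
- key: Panel key, 82 mm tall, 80 to 130 g, loose, upright in the larger hole of the wooden block. Origin at the middle of its lower tip, z up along the shank. From the tip: flat steel blade 22 mm (its x) by 5 mm (its y), 14 mm tall; round shank 10 mm thick; steel flange 44 mm across from 32 to 36 mm, which carries it on the block. A half turn about z makes no difference.
- bow (a point): Centre of the key's red flat bow (handle), 66 mm above the tip. The bow is 28 mm along x, 10 mm along y, 32 mm tall (50 to 82 mm above the tip); axes as the key, the blade lies in the same plane as the bow. Grip it across its 10 mm, from above.
- block: Heavy fixed drilled block of pale wood, 60 mm (x) by 140 mm (y) by 50 mm tall, origin at the centre of its underside. The key stands in the hole at its own y = -35 mm, the dark punch in the one at y = +35 mm. It may stand on the left or the right of the chest.
- chest: Fixed green steel chest, 180 mm (x) by 220 mm (y) by 80 mm tall, origin at the centre of its underside. The lock is in the middle of its lid; the brass bolt runs along its +y side on the lid into a steel keeper (98 mm high).
- lock (a point): Centre of the rim of the black round lock collar, 92 mm above the bench, axes as the chest. The collar is 41 mm across; its funnel mouth is 34 mm wide and narrows over 16 mm to a bore 25 mm wide. Home, the key's flange lies on the rim, its tip 32 mm below. More than 40 N between key and lock (all contacts added up, pressing and twisting) damages it; pressing with 5 N is enough.
- driver_top (a point): Centre of the driver's upper face, 22 mm below the rim, axes as the chest (not as the slot), under a black dust seal that does not resist. It has one slot through its centre, 8 mm wide, bevelled 1.5 mm, 12 mm deep, lying anywhere within 0.6 rad of the chest's x axis. Blade across the slot: the key rests here, flange 10 mm above the rim. Blade within about 0.13 rad of it: it drops home.
- bolt (a joint): How far the brass bolt is withdrawn, in m: 0 locked, 0.019 with the driver at its stop (0.020 per rad of driver turn). The driver turns only clockwise seen from above, 0.95 rad to a hard stop, against friction of about 0.12 N m; it stays where it is left. Pressing hard on it without being home drags it round.
- punch: Dark steel centre punch, 14.5 mm thick, 100 mm tall, loose in the smaller hole of the block. Leave alone.
- tin: Open red tin, 100 mm across, 130 mm tall, origin under its centre. Leave alone.
- bottle: Clear bottle, 64 mm across, 190 mm tall, origin under its centre. Leave alone.
- jar: Amber jar, 68 mm across, 80 mm tall, origin under its centre. Leave alone.
- screwdriver: Screwdriver with a blue handle, lying on the bench, origin under its middle part. Leave alone.
Not all that is in view belongs to the job. Leave any blue or pink look-alike of the key alone.

How it is judged:
On the way, in this order (a step that is already met when the one before it is completed fails the run):
1. the key is fully home on the driver, the bolt not yet withdrawn (z of key in the frame of lock below -0.029 m and horizontal distance between key and lock below 0.006 m and angle between key's own z axis and vertical below 0.15 rad), for 0.1 s.
2. the bolt is withdrawn by turning the key (value of joint bolt above 0.0155 m and z of key in the frame of lock below -0.029 m), for 0.1 s.
At the end, for the whole second after the job is handed in: The bolt is withdrawn by more than 15.5 mm of its 19 mm, and the released key stands at rest, upright within 0.15 rad, in the lock: its tip more than 29 mm below the collar's rim (32 mm is fully home) and within 6 mm of the lock's axis (all of step 2 and horizontal distance between key and lock below 0.006 m and angle between key's own z axis and vertical below 0.15 rad and linear speed of key below 0.02 m/s); the robot touches nothing.
It fails at once if the key is forced: pressed or twisted against the chest and lock with more than 40 N (contact force between key and chest above 40 N).
It fails at once if a bystander (punch, tin, bottle, jar or screwdriver) is moved more than 30 mm (distance of any of punch, tin, bottle, jar, screwdriver from where it was at the start of the episode above 0.03 m).
It also fails if it takes over 72 s, if anything falls off the work surface, if the arm or the gripper's body presses on something with over 40 N, if the wrist force passes 120 N, or if a joint passes its speed limit or range.

## Working session

There is one attempt and no reset: what is moved stays moved. The work goes in short steps, Python scripts to look and compute and a tool call to move; the robot and the scene stay as the last step left them, time stands still between calls to the robot, and variables do not carry over. Pictures are saved under pics/ and viewed, and the job is handed in when it is done.

Besides the shell and the picture viewer there is one more tool, called after "Emit:" as name(argument=value, ...), one argument or row to a line, values as JSON. drive_tool: Moves the arm, as the interface text tells. Its arguments: {"type":"object","properties":{"deltas":{"type":"array","items":{"type":"object","properties":{"slide":{"type":"array","items":{"type":"number"}},"delta_rot":{"type":"array","items":{"type":"number"}},"hand":{"type":"number"}}}}},"required":["deltas"]}

```bash
mkdir -p pics; ls; cat > h.py <<'E'
import numpy as np, cv2
from bench import ctrl
def snap(n,tag):
    c=ctrl.camera(n); cv2.imwrite(f"pics/{tag}.png",c["frame"][:,:,::-1]); np.savez(f"pics/{tag}.npz",**{k:np.array(v) for k,v in c.items()}); return c
def load(tag): return dict(np.load(f"pics/{tag}.npz"))
def ray(c,px):
    p=cv2.undistortPoints(np.array([[px]],float),np.array(c["mtx"],float),np.array(c["dist"],float))[0,0]
    d=c["R"].T@np.array([p[0],p[1],1]); o=-c["R"].T@c["t"]; return o,d/np.linalg.norm(d)
def onz(c,px,z):
    o,d=ray(c,px); return o+d*(z-o[2])/d[2]
def tri(rs):
    A=np.zeros((3,3));b=np.zeros(3)
    for o,d in rs:
        P=np.eye(3)-np.outer(d,d);A+=P;b+=P@o
    x=np.linalg.solve(A,b); return x,[np.linalg.norm((np.eye(3)-np.outer(d,d))@(x-o)) for o,d in rs]
def proj(c,X):
    return cv2.projectPoints(np.array(X,float).reshape(-1,3),cv2.Rodrigues(np.array(c["R"]))[0],np.array(c["t"],float),np.array(c["mtx"],float),np.array(c["dist"],float))[0][:,0]
E
python3 - <<'E'
from h import *
for n in("scene","top","wrist"):
    c=snap(n,n+"0"); print(n,-c["R"].T@c["t"],c["R"][2])
print(ctrl.get_obs(),ctrl.tcp_to_grasp)
E
```

```text
pics
scene [ 1.0045694  -0.39639482  0.76236667] [-0.51982878  0.40454027 -0.75241293]
top [ 0.39306052 -0.01714836  1.19452304] [ 0.10011488 -0.03380561 -0.99440142]
wrist [0.12721351 0.56571212 0.37374721] [ 0.25830354 -0.09241924 -0.96163297]
{'time_s': 0.15, 'q': array([ 1.02368087e+00,  1.81372533e-01,  1.60776538e+00,  1.43983776e-06,
        1.35378218e+00, -2.06297725e-01]), 'dq': array([-0.00156946, -0.00164755, -0.00341105, -0.0003507 , -0.00134257,
       -0.00041083]), 'joint_efforts': array([ 4.96831526e-04, -4.45266330e+01, -3.51691854e+01, -1.60756663e-04,
        5.81603104e-03, -2.08700658e-05]), 'eef_pos': array([0.19196156, 0.54157458, 0.23059614]), 'eef_rot': array([-2.44810581e-04,  1.69585422e-01,  9.85515268e-01, -6.16924458e-04]), 'wrist_force': array([0.17071181, 0.28837978, 0.40421896]), 'torque': array([ 0.01358322,  0.00091027, -0.00163971]), 'opening': 0.999416071036355} 0.0187
```

View pics/scene0.png

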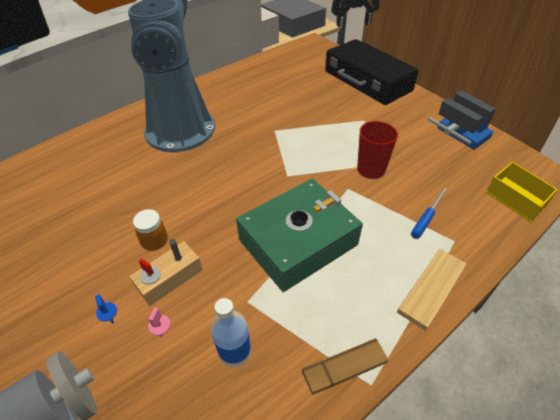

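View pics/top0.png

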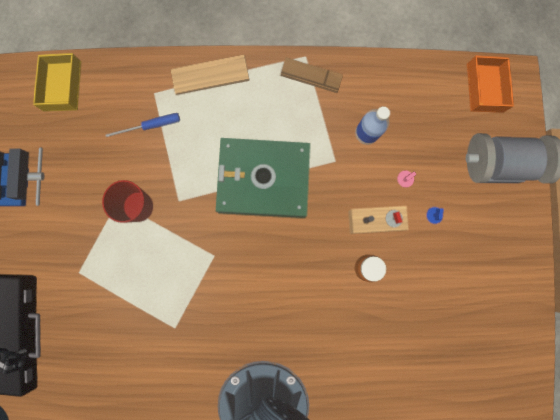

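View pics/wrist0.png

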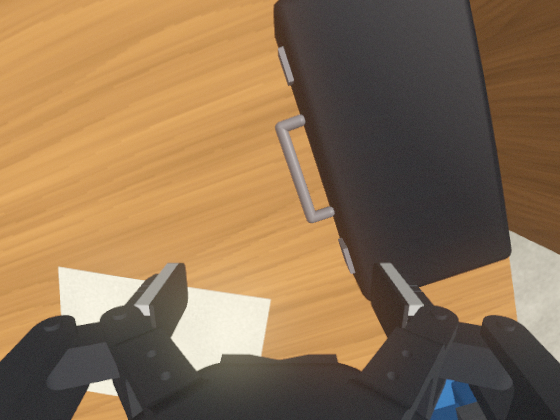

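The scene view shows the red key at about (146,267), the punch at (175,249) and the lock at (299,220). In the top view the key is at (397,218) and the lock at (263,176). Next I'll magnify these.

```bash
python3 - <<'E'
import cv2,numpy as np
t=cv2.imread("pics/top0.png"); s=cv2.imread("pics/scene0.png")
a=cv2.resize(t[190:250,340:450],None,fx=7,fy=7,interpolation=cv2.INTER_CUBIC)
cv2.imwrite("pics/c1.png",a)
cv2.imwrite("pics/c2.png",cv2.resize(t[130:225,205:320],None,fx=6,fy=6,interpolation=cv2.INTER_CUBIC))
cv2.imwrite("pics/c3.png",cv2.resize(s[230:310,120:220],None,fx=7,fy=7,interpolation=cv2.INTER_CUBIC))
E
```

```text
(no output)
```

View pics/c1.png

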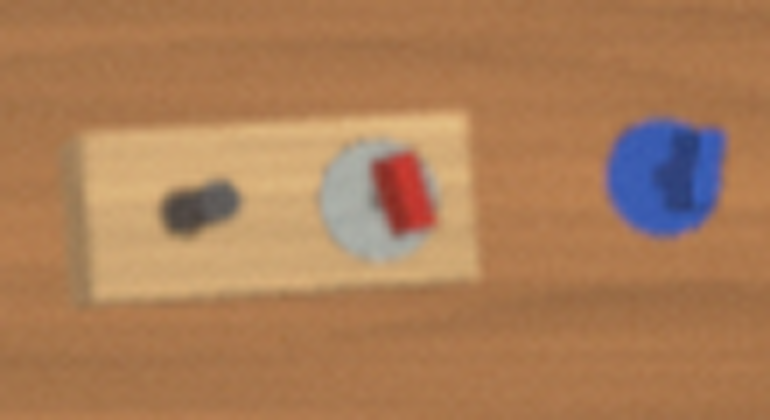

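View pics/c2.png

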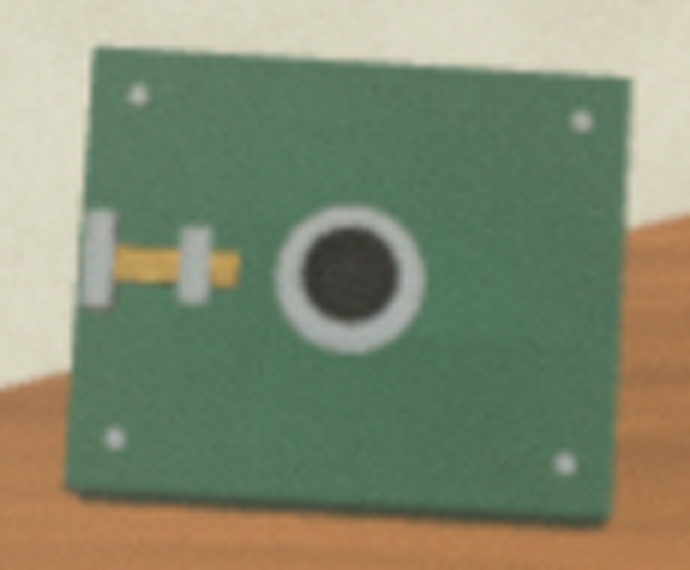

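View pics/c3.png

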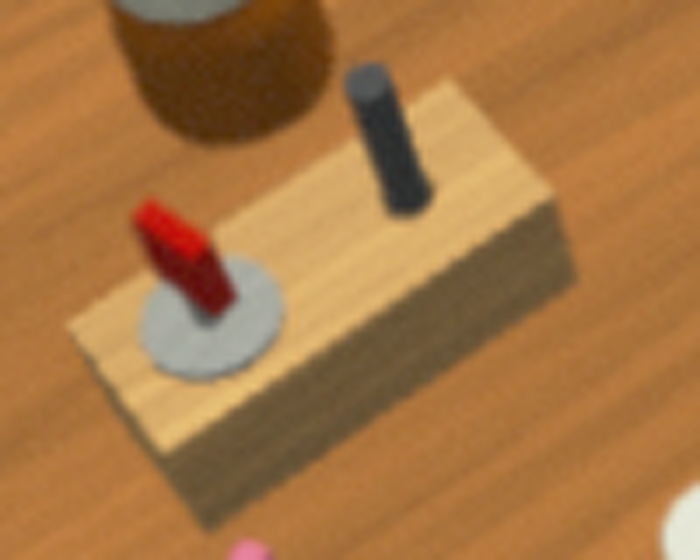

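```bash
cat > m.py <<'E'
from h import *
def comp(mask,near):
    n,l,st,ce=cv2.connectedComponentsWithStats(mask.astype(np.uint8))
    i=1+np.argmin([np.hypot(*(ce[k]-near))+ (1e3 if st[k,4]<15 else 0) for k in range(1,n)])
    return l==i,ce[i],st[i,4]
def hsv(c): return cv2.cvtColor(c["frame"],cv2.COLOR_RGB2HSV).astype(int)
E
python3 - <<'E'
from m import *
T,S=load("top0"),load("scene0")
rs=[];rk=[]
for n,c,nk,nl in(("top",T,(397,218),(263,176)),("scene",S,(146,267),(299,219))):
    h=hsv(c)
    red=((h[...,0]<8)|(h[...,0]>172))&(h[...,1]>150)&(h[...,2]>60)
    m,ce,a=comp(red,nk); print(n,"red",ce,a)
    pts=np.argwhere(m)[:,::-1].astype(np.float32); r=cv2.minAreaRect(pts); print(r)
    rk.append(ray(c,ce)); 
    blk=(h[...,2]<70)
    m2,ce2,a2=comp(blk,nl); print("blk",ce2,a2, cv2.fitEllipse(cv2.findContours(m2.astype(np.uint8),0,1)[0][0]))
    rs.append(ray(c,ce2)); print("lock onz .092",onz(c,ce2,.092))
    if n=="top":
        print("bow top",onz(c,ce,.095))
        P=np.array([onz(c,p,.1)[:2] for p in cv2.boxPoints(r)]);print(P,np.linalg.norm(P-np.roll(P,1,0),axis=1)); 
        q=np.array([onz(c,p,.1)[:2] for p in pts]); w,v=np.linalg.eigh(np.cov(q.T)); print("long axis",v[:,1],np.degrees(np.arctan2(v[1,1],v[0,1])))
    g=(h[...,0]>60)&(h[...,0]<90)&(h[...,1]>80)
    m3,ce3,a3=comp(g,nl)
    r=cv2.minAreaRect(np.argwhere(m3)[:,::-1].astype(np.float32)); print("chest",r)
    if n=="top":
        P=np.array([onz(c,p,.08)[:2] for p in cv2.boxPoints(r)]);print(P,np.linalg.norm(P-np.roll(P,1,0),axis=1),np.degrees(np.arctan2(*(P-np.roll(P,1,0)).T[::-1])),P.mean(0))
    gray=(h[...,1]<60)&(h[...,2]>110)
    m4,ce4,a4=comp(gray,nk); print("flange",ce4,a4,onz(c,ce4,.054)); 
    hull=cv2.convexHull(np.argwhere(m4|m)[:,::-1].astype(np.float32)) if n=="scene" else cv2.convexHull(np.argwhere(m4)[:,::-1].astype(np.float32)); print(cv2.minEnclosingCircle(hull),onz(c,cv2.minEnclosingCircle(hull)[0],.054))
    # screws on chest
print("tri key",tri(rk)); print("tri lock",tri(rs))
for X in ([1,2],):
    pass
E
```

```text
top red [397.32142857 217.14285714] 56
((397.2000427246094, 217.09999084472656), (9.803058624267578, 5.375871658325195), 71.56504821777344)
blk [262.75625 175.3625 ] 160 ((262.74334716796875, 175.36978149414062), (13.321773529052734, 13.492148399353027), 7.853409767150879)
lock onz .092 [ 0.57333919 -0.00396986  0.092     ]
bow top [ 0.47126617 -0.32671279  0.095     ]
[[ 0.48020053 -0.31520424]
 [ 0.48421667 -0.32787096]
 [ 0.46182504 -0.33483165]
 [ 0.45784803 -0.32216797]] [0.02341213 0.01328817 0.02344859 0.01327348]
long axis [-0.95366455 -0.30087194] -162.49001838589584
chest ((262.0, 190.0), (0.0, 0.0), 0.0)
[[ 0.53962949 -0.00194147]
 [ 0.53962949 -0.00194147]
 [ 0.53962949 -0.00194147]
 [ 0.53962949 -0.00194147]] [0. 0. 0. 0.] [0. 0. 0. 0.] [ 0.53962949 -0.00194147]
flange [391.09489051 218.7810219 ] 137 [ 0.47019799 -0.32221234  0.054     ]
((393.7894592285156, 218.07894897460938), 8.547059059143066) [ 0.47190369 -0.32914581  0.054     ]
scene red [145.53271028 265.86915888] 107
((145.75001525878906, 265.7500305175781), (17.677669525146484, 7.071067810058594), 45.0)
blk [298.81218274 217.91370558] 197 ((298.8016662597656, 217.91380310058594), (14.425275802612305, 15.57369613647461), 93.45423889160156)
lock onz .092 [ 0.57603301 -0.0043083   0.092     ]
chest ((299.6797790527344, 229.3876495361328), (85.75382995605469, 110.76978302001953), 57.9946174621582)
flange [149.94736842 276.20574163] 209 [ 0.4770636  -0.32873138  0.054     ]
((147.31080627441406, 270.3108215332031), 13.467934608459473) [ 0.46008185 -0.32633535  0.054     ]
tri key (array([ 0.47223614, -0.32825452,  0.08637042]), [np.float64(0.0009320102983405246), np.float64(0.0009320102983404219)])
tri lock (array([ 0.57412482, -0.00342044,  0.08952772]), [np.float64(0.0006411987630947105), np.float64(0.000641198763094753)])
```

Emit:
drive_tool(
  deltas=[
    {"slide": [-0.554,-0.726,0],"delta_rot": [0,0,0],"hand": 1},
    {"slide": [-0.554,-0.726,0],"delta_rot": [0,0,0],"hand": 1},
    {"slide": [-0.554,-0.726,0],"delta_rot": [0,0,0],"hand": 1},
    {"slide": [-0.554,-0.726,0],"delta_rot": [0,0,0],"hand": 1},
    {"slide": [-0.554,-0.726,0],"delta_rot": [0,0,0],"hand": 1},
  ],
)

```text
time_s: 0.78
eef_pos: [0.2621, 0.3232, 0.2311]
eef_rot: [0.0, 0.169, 0.986, -0.0]
wrist_force: [0.1, -0.8, 0.1]
opening: 1.001
```

Emit:
drive_tool(
  deltas=[
    {"slide": [-0.554,-0.726,0],"delta_rot": [0,0,0],"hand": 1},
    {"slide": [-0.554,-0.726,0],"delta_rot": [0,0,0],"hand": 1},
    {"slide": [-0.554,-0.726,0],"delta_rot": [0,0,0],"hand": 1},
    {"slide": [-0.554,-0.726,0],"delta_rot": [0,0,0],"hand": 1},
    {"slide": [-0.554,-0.726,0],"delta_rot": [0,0,0],"hand": 1},
  ],
)

```text
time_s: 1.4
eef_pos: [0.332, 0.1059, 0.2313]
eef_rot: [0.0, 0.169, 0.986, 0.0]
wrist_force: [0.3, -0.5, 0.8]
opening: 1.001
```

Emit:
drive_tool(
  deltas=[
    {"slide": [-0.554,-0.726,0],"delta_rot": [0,0,0],"hand": 1},
    {"slide": [-0.554,-0.726,0],"delta_rot": [0,0,0],"hand": 1},
    {"slide": [-0.554,-0.726,0],"delta_rot": [0,0,0],"hand": 1},
    {"slide": [-0.554,-0.726,0],"delta_rot": [0,0,0],"hand": 1},
    {"slide": [-0.554,-0.726,0],"delta_rot": [0,0,0],"hand": 1},
  ],
)

```text
time_s: 2.02
eef_pos: [0.4019, -0.1116, 0.2312]
eef_rot: [0.0, 0.17, 0.985, 0.0]
wrist_force: [0.0, -0.1, 0.3]
opening: 1.002
```

Emit:
drive_tool(
  deltas=[
    {"slide": [-0.554,-0.726,0],"delta_rot": [0,0,0],"hand": 1},
    {"slide": [-0.554,-0.726,0],"delta_rot": [0,0,0],"hand": 1},
    {"slide": [-0.554,-0.726,0],"delta_rot": [0,0,0],"hand": 1},
    {"slide": [-0.554,-0.726,0],"delta_rot": [0,0,0],"hand": 1},
    {"slide": [-0.554,-0.726,0],"delta_rot": [0,0,0],"hand": 1},
  ],
)

```text
time_s: 2.65
eef_pos: [0.4718, -0.3288, 0.2309]
eef_rot: [-0.0, 0.17, 0.985, 0.0]
wrist_force: [0.2, 1.0, 0.6]
opening: 1.0
```

Emit:
drive_tool(
  deltas=[
    {"slide": [0,0,0],"delta_rot": [0,0,-0.05],"hand": 1},
    {"slide": [0,0,0],"delta_rot": [0,0,-0.055],"hand": 1},
    {"slide": [0,0,0],"delta_rot": [0,0,-0.05],"hand": 1},
    {"slide": [0,0,0],"delta_rot": [0,0,-0.05],"hand": 1},
    {"slide": [0,0,0],"delta_rot": [0,0,0],"hand": 1},
  ],
)

```text
time_s: 3.28
eef_pos: [0.4715, -0.3273, 0.2309]
eef_rot: [-0.0, -0.15, 0.989, 0.0]
wrist_force: [1.0, 0.3, 0.2]
opening: 0.997
```

```bash
python3 - <<'E'
from h import *
for n in("top","wrist","scene"): snap(n,n+"1")
o=ctrl.get_obs();print(o["time_s"],o["q"],o["eef_pos"],o["eef_rot"],o["opening"])
E
```

```text
3.425 [-8.13494275e-01  1.79056979e-01  1.60929196e+00  1.84325726e-05
  1.35350771e+00 -2.68480978e+00] [ 0.47159819 -0.32738415  0.23115949] [-6.79035669e-05 -1.49692833e-01  9.88732541e-01  1.13545759e-04] 1.0000803115333494
```

View pics/wrist1.png

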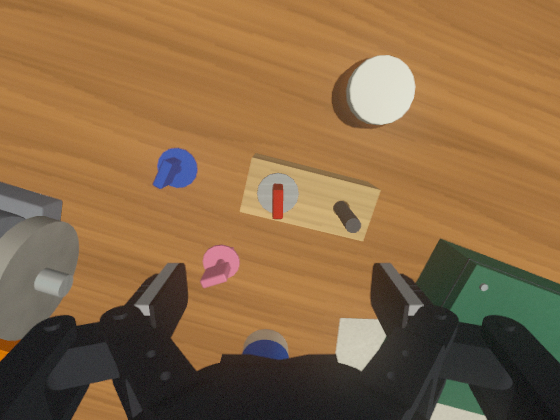

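The wrist view shows the key at (277,200). Its bow is upright in the picture, so the jaws are roughly aligned with it. Now I'll refine the measurement.

```bash
cat > k.py <<'E'
from m import *
import sys
def key(c,near,z=.1):
    h=hsv(c); red=((h[...,0]<8)|(h[...,0]>172))&(h[...,1]>150)&(h[...,2]>60)
    m,ce,a=comp(red,near); pts=np.argwhere(m)[:,::-1].astype(float)
    gray=(h[...,1]<60)&(h[...,2]>100); m4,ce4,a4=comp(gray,near)
    return m,ce,a,pts,m4,ce4,a4
E
python3 - <<'E'
from k import *
W=load("wrist1"); m,ce,a,pts,m4,c4,a4=key(W,(277,200)); print(ce,a,c4,a4, pts.min(0),pts.max(0))
print("cam",-W["R"].T@W["t"])
vis=W["frame"][160:260,220:390,::-1]; cv2.imwrite("pics/c4.png",cv2.resize(vis,None,fx=4.5,fy=4.5,interpolation=cv2.INTER_CUBIC))
q=np.array([onz(W,p,.09)[:2] for p in pts]); w,v=np.linalg.eigh(np.cov(q.T)); print("axis",np.degrees(np.arctan2(v[1,1],v[0,1])))
print("flange",onz(W,c4,.054))
hull=cv2.convexHull(np.argwhere(m4)[:,::-1].astype(np.float32)); cc=cv2.fitEllipse(hull); print(cc,onz(W,cc[0],.054))
# block corners
h=hsv(W); wood=(h[...,0]>12)&(h[...,0]<30)&(h[...,2]>180)&(h[...,1]<150)
T=load("top1");S=load("scene1")
rs=[ray(W,ce)]
for c,n in((load("top0"),(397,218)),(load("scene0"),(146,267))):
    rs.append(ray(c,key(c,n)[1]))
print(tri(rs))
X=[.472,-.328]
for yaw in(15,17.5,20):
  d=np.array([np.cos(np.radians(yaw)),np.sin(np.radians(yaw))])
  print(yaw,[proj(W,[*(np.array(X)+s*.014*d),z])[0].round(1) for s in(-1,1) for z in(.068,.1)])
E
```

```text
[277.54380665 201.75830816] 331 [277.52857143 191.08979592] 980 [273. 184.] [282. 218.]
cam [ 0.40588214 -0.34742566  0.37428124]
axis -163.49075672556063
flange [ 0.47126127 -0.32788439  0.054     ]
((277.527099609375, 192.8734130859375), (40.20497131347656, 41.130428314208984), 97.18057250976562) [ 0.47308371 -0.32732158  0.054     ]
(array([ 0.47318522, -0.32770971,  0.08802778]), [np.float64(0.0012071221397673536), np.float64(0.0017122177900327341), np.float64(0.0007119486205581631)])
15 [array([277.7, 180.9]), array([277.7, 187.2]), array([276.6, 208.1]), array([276.5, 217.2])]
17.5 [array([277.1, 180.9]), array([277. , 187.2]), array([277.2, 208.1]), array([277.1, 217.2])]
20 [array([276.5, 180.9]), array([276.3, 187.2]), array([277.8, 208.1]), array([277.8, 217.2])]
```

View pics/c4.png

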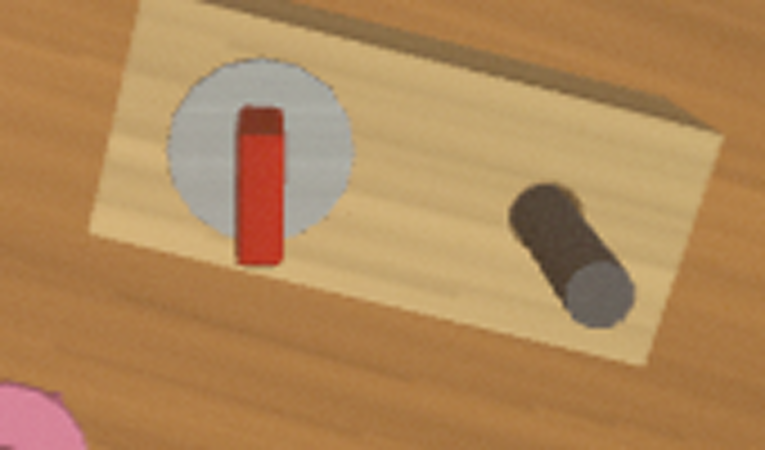

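Emit:
drive_tool(
  deltas=[
    {"slide": [-0.02,-0.01,0.6],"delta_rot": [0,0,0],"hand": 0.4},
    {"slide": [0,0,0.6],"delta_rot": [0,0,0],"hand": 0.4},
    {"slide": [0,0,0.5],"delta_rot": [0,0,0],"hand": 0.4},
    {"slide": [0,0,0.3],"delta_rot": [0,0,0],"hand": 0.4},
    {"slide": [0,0,0],"delta_rot": [0,0,0],"hand": 0.4},
  ],
)

```text
time_s: 4.05
eef_pos: [0.4723, -0.3271, 0.1303]
eef_rot: [-0.001, -0.151, 0.989, 0.001]
wrist_force: [-0.7, -0.1, -0.3]
opening: 0.394
```

```bash
python3 - <<'E'
from h import *
for n in("wrist","scene"): snap(n,n+"2")
o=ctrl.get_obs();print(o["time_s"],o["q"],o["eef_pos"],o["eef_rot"],o["opening"])
E
```

```text
4.15 [-8.12310473e-01  2.88707405e-01  1.68955931e+00  8.74442720e-06
  1.16205891e+00 -2.68585236e+00] [ 0.47320786 -0.32812034  0.13217432] [ 3.64714907e-04 -1.50793610e-01  9.88565064e-01 -5.18014459e-04] 0.39729757053139975
```

View pics/wrist2.png

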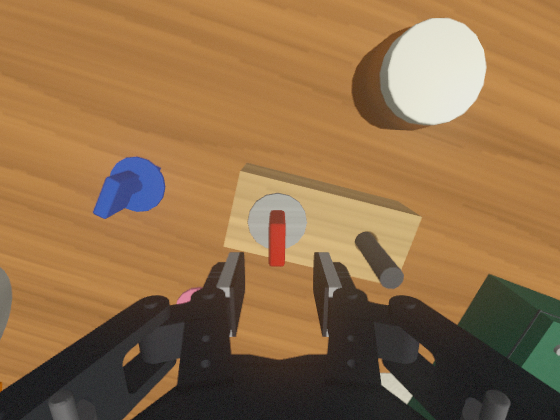

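The key at (277,238) sits midway between the pads at (240,285) and (320,285), and the punch at (385,265) is clear. I'll descend and close.

Emit:
drive_tool(
  deltas=[
    {"slide": [0,0,0.4],"delta_rot": [0,0,0],"hand": 0.4},
    {"slide": [0,0,0.4],"delta_rot": [0,0,0],"hand": 0.4},
    {"slide": [0,0,0.3],"delta_rot": [0,0,0],"hand": 0.4},
    {"slide": [0,0,0.2],"delta_rot": [0,0,0],"hand": 0.4},
    {"slide": [0,0,0],"delta_rot": [0,0,0],"hand": 0.4},
  ],
)

```text
time_s: 4.78
eef_pos: [0.4726, -0.3275, 0.0659]
eef_rot: [-0.0, -0.151, 0.989, 0.0]
wrist_force: [-0.4, 0.1, -1.1]
opening: 0.399
```

```bash
python3 - <<'E'
from h import *
for n in("wrist","scene"): snap(n,n+"3")
o=ctrl.get_obs();print(o["time_s"],o["wrist_force"],o["eef_pos"],o["eef_rot"],o["opening"])
c=load("wrist3")["frame"];s=load("scene3")["frame"]
cv2.imwrite("pics/c5.png",np.hstack([c[150:420,130:430],cv2.resize(s[200:320,80:220],(315,270))])[:,:,::-1])
E
```

```text
4.875 [-0.12557619 -0.05328757  0.60403322] [ 0.47309975 -0.32797175  0.06683988] [ 2.17200882e-04 -1.51053388e-01  9.88525525e-01 -3.35922411e-04] 0.400540632857674
```

View pics/c5.png

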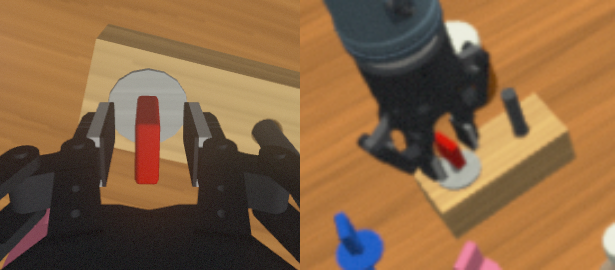

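The bow stands between the pads, so I'll close on it.

Emit:
drive_tool(
  deltas=[
    {"slide": [0,0,0],"delta_rot": [0,0,0],"hand": 0},
    {"slide": [0,0,0],"delta_rot": [0,0,0],"hand": 0},
    {"slide": [0,0,0],"delta_rot": [0,0,0],"hand": 0},
    {"slide": [0,0,0],"delta_rot": [0,0,0],"hand": 0},
    {"slide": [0,0,0],"delta_rot": [0,0,0],"hand": 0},
  ],
)

```text
time_s: 5.5
eef_pos: [0.4733, -0.3281, 0.0671]
eef_rot: [0.0, -0.151, 0.989, -0.001]
wrist_force: [-0.3, -0.4, 6.0]
opening: 0.106
```

Emit:
drive_tool(
  deltas=[
    {"slide": [0,0,-0.2],"delta_rot": [0,0,0],"hand": 0},
    {"slide": [0,0,-0.4],"delta_rot": [0,0,0],"hand": 0},
    {"slide": [0,0,-0.6],"delta_rot": [0,0,0],"hand": 0},
    {"slide": [0,0,-0.8],"delta_rot": [0,0,0],"hand": 0},
    {"slide": [0,0,-0.6],"delta_rot": [0,0,0],"hand": 0},
  ],
)

```text
time_s: 6.12
eef_pos: [0.4727, -0.3276, 0.198]
eef_rot: [0.0, -0.151, 0.989, -0.0]
wrist_force: [0.1, -0.9, -1.0]
opening: 0.11
```

```bash
python3 - <<'E'
from h import *
for n in("wrist","scene","top"): snap(n,n+"4")
o=ctrl.get_obs();print(o["time_s"],o["wrist_force"],o["torque"],o["eef_pos"],o["eef_rot"],o["opening"])
c=load("wrist4")["frame"];s=load("scene4")["frame"]
cv2.imwrite("pics/c6.png",np.hstack([c[150:420,130:430],cv2.resize(s[150:320,80:280],(470,400))[:270]])[:,:,::-1])
E
```

```text
6.275 [-0.22870975  0.25382988 -1.27180169] [-0.00653746 -0.02734053 -0.09650367] [ 0.47337168 -0.32828056  0.19798957] [ 9.36905379e-04 -1.51062432e-01  9.88522795e-01 -1.39524366e-03] 0.1074608611787845
```

View pics/c6.png

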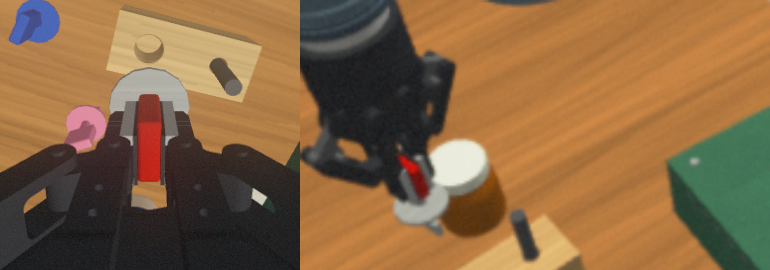

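View pics/wrist4.png

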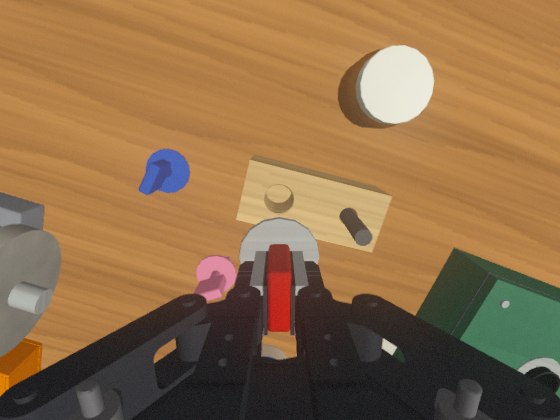

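The key is held straight and the block hole is empty at (279,197). Next I'll get the chest yaw and centre from the lid screws.

```bash
python3 - <<'E'
from k import *
T=load("top0")
px=[(np.array(p)+.5)/6-.5+np.array([205,130]) for p in((139,95),(582,121),(565,463),(115,438))]
P=np.array([onz(T,p,.082)[:2] for p in px]);print(P.round(4),P.mean(0)); 
for a,b in((0,1),(3,2)): d=P[a]-P[b]; print("y axis",np.linalg.norm(d),np.degrees(np.arctan2(d[1],d[0])))
for a,b in((0,3),(1,2)): d=P[a]-P[b]; print("x axis",np.linalg.norm(d),np.degrees(np.arctan2(d[1],d[0])))
W=load("wrist4"); h=hsv(W)
sub=(h[...,1]<50)&(h[...,2]>120); sub[:215]=0; sub[300:]=0; sub[:,:230]=0; sub[:,330:]=0
m,ce,a=comp(sub,(279,240)); print(ce,a)
pts=[]
for x in range(244,316,2):
    col=np.where(m[:,x])[0]
    if len(col): pts.append((x,col.min()-.5))
e=ctrl.get_obs()["eef_pos"]; zf=e[2]-.0125
Q=np.array([onz(W,p,zf)[:2] for p in pts])
A=np.c_[2*Q,np.ones(len(Q))]; s=np.linalg.lstsq(A,(Q**2).sum(1),rcond=None)[0]; c=s[:2]; r=np.sqrt(s[2]+c@c); print("free fit",c,r)
from scipy.optimize import least_squares
f=least_squares(lambda c:np.hypot(*(Q-c).T)-.022,c); print("fix r",f.x,np.abs(f.fun).max(), e)
d=f.x-e[:2]; tx=np.array([-.956,-.292]);ty=np.array([-.296,.955]); print("in tool",d@tx,d@ty)
E
```

```text
[[ 0.649   0.0812]
 [ 0.638  -0.0984]
 [ 0.4986 -0.09  ]
 [ 0.5093  0.0897]] [ 0.57372537 -0.00438181]
y axis 0.17994579210045442 86.50312130275398
y axis 0.18007518007201948 86.59166331914672
x axis 0.1399688848935112 -3.5036734777366774
x axis 0.13969065025278435 -3.450705185735557
[278.69081908 239.10756076] 2222
free fit [ 0.4720296  -0.32707603] 0.020979843289896213
fix r [ 0.47314875 -0.32672445] 0.00041358385319327506 [ 0.47337168 -0.32828056  0.19798957]
in tool -0.00024126506444258265 0.0015520718464955353
```

Emit:
drive_tool(
  deltas=[
    {"slide": [-0.482,0.698,0],"delta_rot": [0,0,0],"hand": 0},
    {"slide": [-0.482,0.698,0],"delta_rot": [0,0,0],"hand": 0},
    {"slide": [-0.482,0.698,0],"delta_rot": [0,0,0],"hand": 0},
    {"slide": [-0.482,0.698,0],"delta_rot": [0,0,0],"hand": 0},
    {"slide": [-0.482,0.698,0],"delta_rot": [0,0,0],"hand": 0},
  ],
)

```text
time_s: 6.9
eef_pos: [0.5347, -0.1232, 0.1941]
eef_rot: [-0.002, -0.151, 0.989, 0.001]
wrist_force: [0.2, -0.9, -0.8]
opening: 0.105
```

Emit:
drive_tool(
  deltas=[
    {"slide": [-0.482,0.698,0],"delta_rot": [0,0,0],"hand": 0},
    {"slide": [-0.482,0.698,0],"delta_rot": [0,0,0],"hand": 0},
    {"slide": [-0.482,0.698,0],"delta_rot": [0,0,0],"hand": 0},
    {"slide": [0,0,0],"delta_rot": [0,0,-0.04],"hand": 0},
    {"slide": [0,0,0],"delta_rot": [0,0,0],"hand": 0},
  ],
)

```text
time_s: 7.52
eef_pos: [0.5722, -0.0028, 0.1942]
eef_rot: [-0.002, -0.213, 0.977, 0.001]
wrist_force: [0.4, -0.2, -1.4]
opening: 0.107
```

```bash
cat > st.py <<'E'
from h import *
from scipy.spatial.transform import Rotation as Ro
def st(n=1):
    for i in range(n):
        o=ctrl.get_obs(); w,x,y,z=o["eef_rot"]; R=Ro.from_quat([x,y,z,w]).as_matrix()
        print("t %.2f"%o["time_s"],"p",o["eef_pos"].round(4),"yaw(blade) %.2f"%np.degrees(np.arctan2(-R[1,0],-R[0,0])),"tilt",R[:2,2].round(4),"F",o["wrist_force"].round(1),"T",o["torque"].round(2),"open %.3f"%o["opening"],"q6 %.2f"%o["q"][5])
    return o,R
E
python3 - <<'E'
from st import *
for n in("wrist","scene","top"): snap(n,n+"5")
st()
W=load("wrist5")["frame"];s=load("scene5")["frame"]
cv2.imwrite("pics/c7.png",np.hstack([W[80:420,100:480],cv2.resize(s[130:300,200:370],(340,340))])[:,:,::-1])
E
```

```text
t 7.67 p [ 0.5728 -0.004   0.1953] yaw(blade) 24.41 tilt [-0.0017  0.0003] F [ 0.2  0.1 -1.7] T [-0.04  0.02  0.02] open 0.107 q6 -2.21
```

View pics/c7.png

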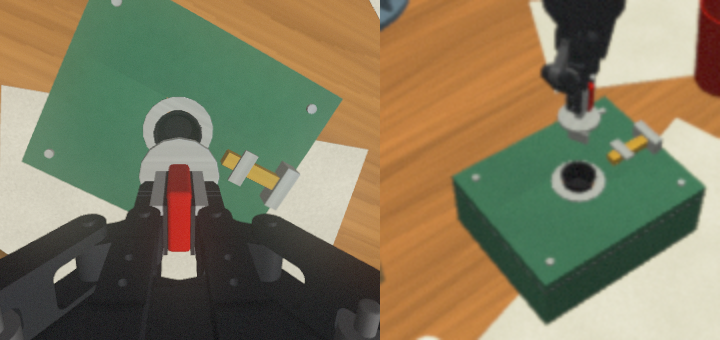

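```bash
python3 - <<'E'
from k import *
from st import *
from scipy.optimize import least_squares
o,R=st()
W=load("wrist5"); h=hsv(W)
sub=(h[...,1]<50)&(h[...,2]>120)
def circ(Q,r):
    f=least_squares(lambda c:np.hypot(*(Q-c).T)-r,Q.mean(0)); return f.x,np.abs(f.fun).max()
scr=[]
for n in((216,81),(411,189),(148,233)):
    m,ce,a=comp(sub,n); scr.append(onz(W,ce,.082)[:2]); print(ce,a,scr[-1])
scr=np.array(scr)
print(np.linalg.norm(scr[0]-scr[1]),np.linalg.norm(scr[0]-scr[2]),"centre",(scr[1]+scr[2])/2)
# dark mouth
dark=(h[...,2]<75)
m,ce,a=comp(dark&(np.arange(420)[:,None]<222)&(np.arange(420)[:,None]>180),(278,205)); print("dark",ce,a)
pts=[(x,np.where(m[:,x])[0].min()-.5) for x in range(240,320) if m[:,x].any()]
ys=[p[1] for p in pts]; print(pts[0],pts[-1],min(ys))
Q=np.array([onz(W,p,.092)[:2] for p in pts if p[1]<212]); print("mouth",circ(Q,.017),circ(Q,.0205))
# flange
pts=[]
for x in range(246,312,2):
    col=np.where(sub[205:260,x])[0]
# flange upper edge: scan up from row 240
for x in range(246,312,2):
    y=242
    while sub[y,x] and y>200: y-=1
    pts.append((x,y+.5))
print(pts[::4])
Q=np.array([onz(W,p,o["eef_pos"][2]-.0125)[:2] for p in pts if p[1]>205 and p[1]<241]); print("flange",circ(Q,.022))
print("axis", -R[:,0], R[:,1])
E
python3 -c "
import cv2;i=cv2.imread('pics/wrist5.png')[150:270,200:360];cv2.imwrite('pics/c8.png',cv2.resize(i,None,fx=5,fy=5,interpolation=cv2.INTER_NEAREST))"
```

```text
t 7.67 p [ 0.5728 -0.004   0.1953] yaw(blade) 24.41 tilt [-0.0017  0.0003] F [ 0.2  0.1 -1.7] T [-0.04  0.02  0.02] open 0.107 q6 -2.21
[216.05555556  80.49074074] 108 [ 0.4999906  -0.08807865]
[411.62820513 188.62820513] 78 [0.51006426 0.09255192]
[148.78823529 233.03529412] 85 [ 0.63985484 -0.09590906]
0.1809112565974947 0.1400832706676868 centre [ 0.57495955 -0.00167857]
dark [277.16313364 206.50414747] 1085
(254, np.float64(210.5)) (300, np.float64(207.5)) 190.5
mouth (array([ 0.57198838, -0.00343912]), np.float64(0.002013268295376635)) (array([ 0.575693  , -0.00161379]), np.float64(0.0014627669898365746))
[(246, 234.5), (254, 226.5), (262, 221.5), (270, 219.5), (278, 218.5), (286, 219.5), (294, 220.5), (302, 200.5), (310, 230.5)]
flange (array([ 0.57241115, -0.00176589]), np.float64(0.0007931790170347224))
axis [ 0.91059113  0.41330596 -0.00140946] [-0.41330495  0.91059217  0.00095927]
```

View pics/c8.png

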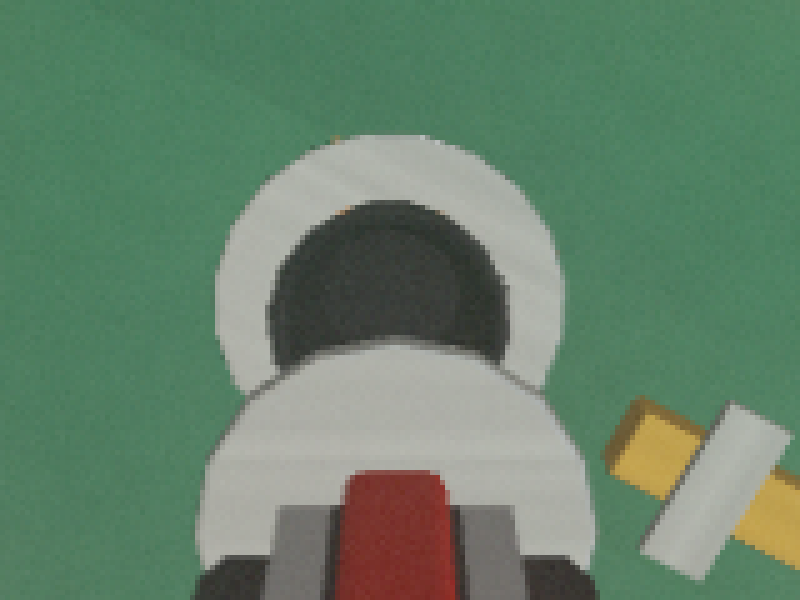

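```bash
python3 - <<'E'
from k import *
from scipy.optimize import least_squares
S=load("scene5"); h=hsv(S); i=S["frame"][165:245,265:345,::-1]
cv2.imwrite("pics/c9.png",cv2.resize(i,None,fx=7,fy=7,interpolation=cv2.INTER_NEAREST))
for s in ((299,220),):
    m,ce,a=comp(hsv(S)[...,2]<70,s);print(ce,a)
# screws in scene
g=(h[...,1]<60)&(h[...,2]>110)
n,l,stt,ce=cv2.connectedComponentsWithStats(g.astype(np.uint8))
for k in range(1,n):
    if 235<ce[k][0]<365 and 150<ce[k][1]<290: print(ce[k],stt[k],onz(S,ce[k],.082)[:2])
E
```

```text
[298.73298429 217.91099476] 191
[288. 175.] [288 175   1   1   1] [0.44693768 0.07202867]
[299.93577982 189.69724771] [289 182  24  16 218] [0.50414062 0.06138581]
[356.27702881 283.31377214] [  248   189   206   168 15132] [ 0.76997644 -0.02172061]
[320.578125 204.203125] [315 199  13  11  64] [0.56974954 0.06738511]
[327. 198.] [327 198   1   1   1] [0.56474852 0.09237362]
[298.56465517 222.40948276] [285 210  28  21 232] [ 0.57925048 -0.00743777]
[301.5 210. ] [301 210   2   1   2] [0.55550325 0.02172693]
[247.5        218.28571429] [246 217   4   4  14] [ 0.497942  -0.0877199]
[350.33333333 220.75      ] [349 219   4   4  12] [0.64844816 0.08457703]
[284.5        260.28571429] [283 259   4   4  14] [ 0.63807449 -0.09577729]
```

View pics/c9.png

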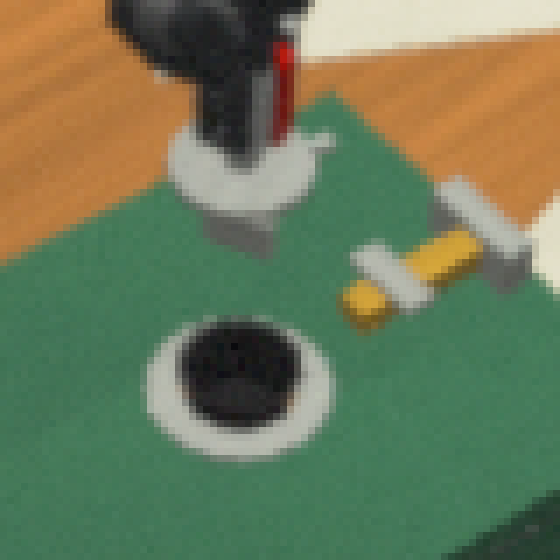

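```bash
python3 - <<'E'
from h import *
S=load("scene5")
print(onz(S,(299.1,186.6),.1805), onz(S,(299.1,185.6),.1805))
# predicted silhouettes for flange circle centre at given xy
for c in((.5728,-.004),(.574,-.003),(.5724,-.0018)):
  a=np.linspace(0,2*np.pi,200); P=np.concatenate([np.c_[c[0]+.022*np.cos(a),c[1]+.022*np.sin(a),0*a+z] for z in(.1787,.1827)])
  p=(proj(S,P)-[265,165]+.5)*7; print(c,p.min(0),p.max(0))
  a=np.linspace(0,2*np.pi,200); P=np.c_[.574+.0205*np.cos(a),-.0035+.0205*np.sin(a),0*a+.092]
p=(proj(S,P)-[265,165]+.5)*7; print("lock",p.min(0),p.max(0))
E
```

```text
[ 5.68745703e-01 -3.71631834e-04  1.80500000e-01] [0.56653917 0.00152919 0.1805    ]
(0.5728, -0.004) [166.18574546 109.94459355] [317.87438957 226.70087062]
(0.574, -0.003) [171.45594359 110.63344801] [323.20343783 227.44226708]
(0.5724, -0.0018) [171.10816713 105.95155887] [322.60664785 222.41064026]
lock [172.67457791 320.35645045] [303.20442402 418.8961101 ]
```

```bash
python3 - <<'E'
from h import *
S=load("scene5")
i=S["frame"][165:215,280:320,::-1]
cv2.imwrite("pics/c10.png",cv2.resize(i,None,fx=14,fy=12,interpolation=cv2.INTER_CUBIC))
d=np.array([np.cos(np.radians(24.4)),np.sin(np.radians(24.4))]);n=np.array([-d[1],d[0]])
for dz in(0,.003):
  for c in((.5735,-.0037),(.5715,-.0037)):
    P=[[*(np.array(c)+a*.011*d+b*.0025*n),.147+dz] for a in(-1,1) for b in(-1,1)]
    print(dz,c,((proj(S,P)-[280,165]+.5)*[14,12]).round(0).tolist())
    a=np.linspace(0,2*np.pi,200); P=np.concatenate([np.c_[c[0]+.022*np.cos(a),c[1]+.022*np.sin(a),0*a+z] for z in(.179+dz,.183+dz)])
    p=(proj(S,P)-[280,165]+.5)*[14,12];print(p.min(0),p.max(0))
E
```

```text
0 (0.5735, -0.0037) [[199.0, 414.0], [213.0, 396.0], [332.0, 455.0], [346.0, 436.0]]
[127.03989948 188.62929551] [430.60656083 388.90225603]
0 (0.5715, -0.0037) [[190.0, 408.0], [204.0, 389.0], [323.0, 448.0], [337.0, 429.0]]
[118.27395573 182.41528122] [421.41953206 382.22229316]
0.003 (0.5735, -0.0037) [[199.0, 402.0], [213.0, 384.0], [333.0, 443.0], [347.0, 424.0]]
[127.1950377  176.00456477] [431.58804033 376.40654185]
0.003 (0.5715, -0.0037) [[190.0, 396.0], [205.0, 377.0], [324.0, 436.0], [338.0, 418.0]]
[118.40504536 169.79023566] [422.37447139 369.7243199 ]
```

View pics/c10.png

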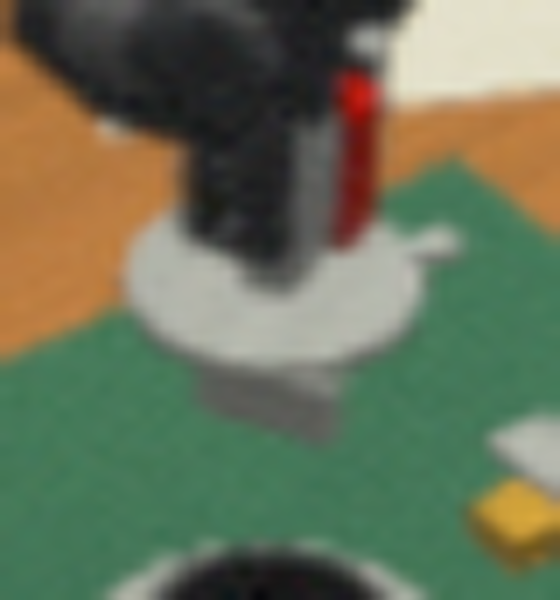

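Emit:
drive_tool(
  deltas=[
    {"slide": [-0.02,0,0.3],"delta_rot": [0,0,0],"hand": 0},
    {"slide": [0,0,0.35],"delta_rot": [0,0,0],"hand": 0},
    {"slide": [0,0,0.25],"delta_rot": [0,0,0],"hand": 0},
    {"slide": [0,0,0.15],"delta_rot": [0,0,0],"hand": 0},
    {"slide": [0,0,0],"delta_rot": [0,0,0],"hand": 0},
  ],
)

```text
time_s: 8.3
eef_pos: [0.5739, -0.0031, 0.1429]
eef_rot: [-0.001, -0.213, 0.977, 0.0]
wrist_force: [0.4, -0.2, -1.4]
opening: 0.103
```

```bash
python3 - <<'E'
from st import *
for n in("scene","wrist"): snap(n,n+"6")
st()
W=load("wrist6")["frame"];s=load("scene6")["frame"]
cv2.imwrite("pics/c11.png",np.hstack([W[120:420,100:460],cv2.resize(s[170:240,265:345],(343,300),interpolation=cv2.INTER_CUBIC)])[:,:,::-1])
E
```

```text
t 8.40 p [ 0.5746 -0.0032  0.1441] yaw(blade) 24.57 tilt [ 0.0006 -0.0001] F [ 0.2 -0.4 -1.2] T [0.07 0.05 0.11] open 0.104 q6 -2.21
```

View pics/c11.png

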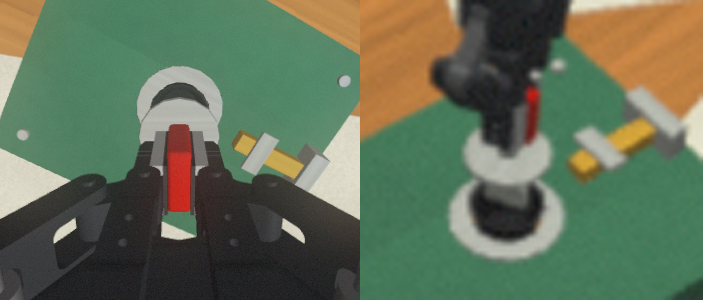

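The blade is over the mouth in both views. I'll lower it gently into the funnel.

Emit:
drive_tool(
  deltas=[
    {"slide": [0,0,0.06],"delta_rot": [0,0,0],"hand": 0},
    {"slide": [0,0,0.06],"delta_rot": [0,0,0],"hand": 0},
    {"slide": [0,0,0.06],"delta_rot": [0,0,0],"hand": 0},
    {"slide": [0,0,0.06],"delta_rot": [0,0,0],"hand": 0},
    {"slide": [0,0,0],"delta_rot": [0,0,0],"hand": 0},
  ],
)

```text
time_s: 9.02
eef_pos: [0.5741, -0.0032, 0.1314]
eef_rot: [-0.0, -0.213, 0.977, 0.0]
wrist_force: [0.3, 0.2, -1.5]
opening: 0.102
```

```bash
python3 - <<'E'
from st import *
snap("scene","scene7")
st()
E
```

```text
t 9.07 p [ 0.5742 -0.0032  0.1316] yaw(blade) 24.57 tilt [-0.0004  0.0001] F [ 0.3 -0.2 -1.1] T [0.   0.02 0.02] open 0.109 q6 -2.21
```

Emit:
drive_tool(
  deltas=[
    {"slide": [0,0,0.04],"delta_rot": [0,0,0],"hand": 0},
    {"slide": [0,0,0.04],"delta_rot": [0,0,0],"hand": 0},
    {"slide": [0,0,0.04],"delta_rot": [0,0,0],"hand": 0},
    {"slide": [0,0,0.04],"delta_rot": [0,0,0],"hand": 0},
    {"slide": [0,0,0],"delta_rot": [0,0,0],"hand": 0},
  ],
)

```text
time_s: 9.7
eef_pos: [0.5741, -0.0032, 0.1235]
eef_rot: [-0.0, -0.213, 0.977, 0.0]
wrist_force: [0.5, -0.7, -1.5]
opening: 0.107
```

```bash
python3 - <<'E'
from st import *
snap("scene","scene8")
st()
E
```

```text
t 9.75 p [ 0.5742 -0.0032  0.1237] yaw(blade) 24.57 tilt [-0.0002  0.    ] F [ 0.2 -0.1 -0.1] T [-0.02 -0.01 -0.02] open 0.104 q6 -2.21
```

Emit:
drive_tool(
  deltas=[
    {"slide": [0,0,0.02],"delta_rot": [0,0,0],"hand": 0},
    {"slide": [0,0,0.02],"delta_rot": [0,0,0],"hand": 0},
    {"slide": [0,0,0.02],"delta_rot": [0,0,0],"hand": 0},
    {"slide": [0,0,0],"delta_rot": [0,0,0],"hand": 0},
    {"slide": [0,0,0],"delta_rot": [0,0,0],"hand": 0},
  ],
)

```text
time_s: 10.38
eef_pos: [0.5743, -0.0032, 0.1208]
eef_rot: [0.0, -0.213, 0.977, -0.0]
wrist_force: [-0.3, 0.7, -1.9]
opening: 0.107
```

```bash
python3 - <<'E'
from st import *
snap("scene","scene9")
st()
E
```

```text
t 10.43 p [ 0.5743 -0.0032  0.1208] yaw(blade) 24.57 tilt [0. 0.] F [ 0.6 -0.7 -0.4] T [-0.01 -0.   -0.03] open 0.112 q6 -2.21
```

Emit:
drive_tool(
  deltas=[
    {"slide": [0,0,0.02],"delta_rot": [0,0,0],"hand": 0},
    {"slide": [0,0,0.02],"delta_rot": [0,0,0],"hand": 0},
    {"slide": [0,0,0],"delta_rot": [0,0,0],"hand": 0},
    {"slide": [0,0,0],"delta_rot": [0,0,0],"hand": 0},
    {"slide": [0,0,0],"delta_rot": [0,0,0],"hand": 0},
  ],
)

```text
time_s: 11.05
eef_pos: [0.5744, -0.0032, 0.119]
eef_rot: [0.0, -0.213, 0.977, -0.0]
wrist_force: [0.1, -0.8, 1.9]
opening: 0.11
```

Emit:
drive_tool(
  deltas=[
    {"slide": [0,0,0.02],"delta_rot": [0,0,0],"hand": 0},
    {"slide": [0,0,0],"delta_rot": [0,0,0],"hand": 0},
    {"slide": [0,0,0],"delta_rot": [0,0,0],"hand": 0},
    {"slide": [0,0,0],"delta_rot": [0,0,0],"hand": 0},
    {"slide": [0,0,0],"delta_rot": [0,0,0],"hand": 0},
  ],
)

```text
time_s: 11.68
eef_pos: [0.5746, -0.0032, 0.1188]
eef_rot: [0.0, -0.213, 0.977, -0.0]
wrist_force: [-2.8, -0.2, 7.8]
opening: 0.112
```

```bash
python3 - <<'E'
from st import *
snap("scene","scene10")
st()
E
```

```text
t 11.72 p [ 0.5746 -0.0032  0.1188] yaw(blade) 24.58 tilt [ 0.0007 -0.0002] F [-1.9  0.3  7.7] T [0.13 0.62 0.02] open 0.109 q6 -2.21
```

```bash
python3 - <<'E'
from h import *
S=load("scene10")
i=S["frame"][185:240,275:325,::-1]
cv2.imwrite("pics/c12.png",cv2.resize(i,None,fx=11,fy=11,interpolation=cv2.INTER_CUBIC))
for zt in(.070,.073,.076):
  for c in((.574,-.0033),(.572,-.0033)):
    a=np.linspace(0,2*np.pi,200); P=np.concatenate([np.c_[c[0]+.022*np.cos(a),c[1]+.022*np.sin(a),0*a+z] for z in(.032+zt,.036+zt)])
    p=(proj(S,P)-[275,185]+.5)*11;print(zt,c,p.min(0).round(),p.max(0).round())
E
```

```text
0.07 (0.574, -0.0033) [155. 231.] [378. 411.]
0.07 (0.572, -0.0033) [149. 225.] [371. 405.]
0.073 (0.574, -0.0033) [155. 221.] [379. 401.]
0.073 (0.572, -0.0033) [149. 215.] [372. 395.]
0.076 (0.574, -0.0033) [155. 210.] [379. 391.]
0.076 (0.572, -0.0033) [149. 205.] [373. 385.]
```

View pics/c12.png

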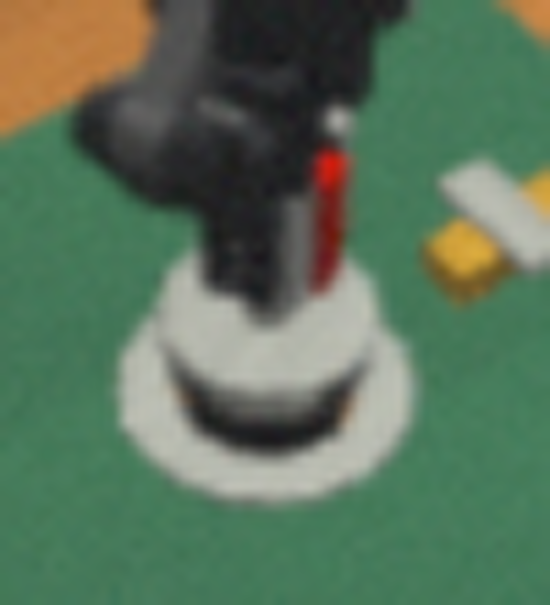

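Contact is at TCP z 0.1188, so the tip is at about 0.070, which is the driver's top. The flange stands about 10 mm above the rim. I'll ease off slightly and sweep clockwise.

Emit:
drive_tool(
  deltas=[
    {"slide": [0.007,0.003,-0.004],"delta_rot": [0,0,0],"hand": 0},
    {"slide": [0,0,0],"delta_rot": [0,0,0.014],"hand": 0},
    {"slide": [0,0,0],"delta_rot": [0,0,0.014],"hand": 0},
    {"slide": [0,0,0],"delta_rot": [0,0,0.014],"hand": 0},
    {"slide": [0,0,0],"delta_rot": [0,0,0],"hand": 0},
  ],
)

```text
time_s: 12.35
eef_pos: [0.5747, -0.0034, 0.1188]
eef_rot: [0.001, -0.148, 0.989, -0.0]
wrist_force: [0.4, -0.5, 5.7]
opening: 0.107
```

```bash
python3 - <<'E'
from st import *
st()
E
```

```text
t 12.35 p [ 0.5747 -0.0034  0.1188] yaw(blade) 17.04 tilt [ 0.0019 -0.0005] F [ 0.4 -0.5  5.7] T [-0.05  0.02  0.03] open 0.107 q6 -2.08
```

Emit:
drive_tool(
  deltas=[
    {"slide": [0,0,0],"delta_rot": [0,0,0.014],"hand": 0},
    {"slide": [0,0,0],"delta_rot": [0,0,0.014],"hand": 0},
    {"slide": [0,0,0],"delta_rot": [0,0,0.014],"hand": 0},
    {"slide": [0,0,0],"delta_rot": [0,0,0],"hand": 0},
    {"slide": [0,0,0],"delta_rot": [0,0,0],"hand": 0},
  ],
)

```text
time_s: 12.98
eef_pos: [0.5747, -0.0035, 0.1187]
eef_rot: [0.001, -0.083, 0.997, -0.0]
wrist_force: [0.1, -1.4, 5.3]
opening: 0.106
```

```bash
python3 - <<'E'
from st import *
st()
E
```

```text
t 12.97 p [ 0.5747 -0.0035  0.1187] yaw(blade) 9.55 tilt [ 0.0018 -0.0005] F [ 0.1 -1.4  5.3] T [-0.12 -0.11  0.06] open 0.106 q6 -1.95
```

Emit:
drive_tool(
  deltas=[
    {"slide": [0,0,0],"delta_rot": [0,0,0.014],"hand": 0},
    {"slide": [0,0,0],"delta_rot": [0,0,0.014],"hand": 0},
    {"slide": [0,0,0],"delta_rot": [0,0,0.014],"hand": 0},
    {"slide": [0,0,0],"delta_rot": [0,0,0],"hand": 0},
    {"slide": [0,0,0],"delta_rot": [0,0,0],"hand": 0},
  ],
)

```text
time_s: 13.6
eef_pos: [0.5746, -0.0037, 0.1185]
eef_rot: [0.001, -0.017, 1.0, -0.0]
wrist_force: [1.9, -2.1, 4.7]
opening: 0.108
```

```bash
python3 - <<'E'
from st import *
st()
E
```

```text
t 13.60 p [ 0.5746 -0.0037  0.1185] yaw(blade) 1.97 tilt [ 0.0015 -0.0009] F [ 1.9 -2.1  4.7] T [-0.66 -0.34  0.02] open 0.108 q6 -1.82
```

Emit:
drive_tool(
  deltas=[
    {"slide": [-0.004,-0.006,0],"delta_rot": [0,0,0.014],"hand": 0},
    {"slide": [0,0,0],"delta_rot": [0,0,0.014],"hand": 0},
    {"slide": [0,0,0],"delta_rot": [0,0,0.014],"hand": 0},
    {"slide": [0,0,0],"delta_rot": [0,0,0],"hand": 0},
    {"slide": [0,0,0],"delta_rot": [0,0,0],"hand": 0},
  ],
)

```text
time_s: 14.22
eef_pos: [0.5737, -0.003, 0.1175]
eef_rot: [-0.0, 0.049, 0.999, 0.0]
wrist_force: [-0.6, -0.0, 1.0]
opening: 0.106
```

```bash
python3 - <<'E'
from st import *
st()
E
```

```text
t 14.22 p [ 0.5737 -0.003   0.1175] yaw(blade) -5.59 tilt [-0.0009  0.0007] F [-0.6 -0.   1. ] T [ 0.15 -0.18 -0.04] open 0.106 q6 -1.69
```

The force fell and z dropped, so the blade has found the slot near yaw −5°. I'll lower it gently.

Emit:
drive_tool(
  deltas=[
    {"slide": [0,0,0.02],"delta_rot": [0,0,0],"hand": 0},
    {"slide": [0,0,0.02],"delta_rot": [0,0,0],"hand": 0},
    {"slide": [0,0,0],"delta_rot": [0,0,0],"hand": 0},
    {"slide": [0,0,0],"delta_rot": [0,0,0],"hand": 0},
    {"slide": [0,0,0],"delta_rot": [0,0,0],"hand": 0},
  ],
)

```text
time_s: 14.85
eef_pos: [0.5741, -0.0032, 0.1164]
eef_rot: [-0.0, 0.049, 0.999, 0.0]
wrist_force: [-0.2, 0.8, 6.2]
opening: 0.105
```

```bash
python3 - <<'E'
from st import *
st()
E
```

```text
t 14.85 p [ 0.5741 -0.0032  0.1164] yaw(blade) -5.63 tilt [-0.0002  0.0004] F [-0.2  0.8  6.2] T [ 0.17  0.15 -0.05] open 0.105 q6 -1.69
```

Emit:
drive_tool(
  deltas=[
    {"slide": [0,0,0],"delta_rot": [0,0,0.012],"hand": 0},
    {"slide": [0,0,0],"delta_rot": [0,0,0.012],"hand": 0},
    {"slide": [0,0,0],"delta_rot": [0,0,0],"hand": 0},
    {"slide": [0,0,0],"delta_rot": [0,0,0],"hand": 0},
    {"slide": [0,0,0],"delta_rot": [0,0,0],"hand": 0},
  ],
)

```text
time_s: 15.48
eef_pos: [0.5737, -0.0032, 0.1155]
eef_rot: [-0.001, 0.087, 0.996, 0.0]
wrist_force: [1.3, 1.9, -1.5]
opening: 0.106
```

```bash
python3 - <<'E'
from st import *
st()
E
```

```text
t 15.47 p [ 0.5737 -0.0032  0.1155] yaw(blade) -9.95 tilt [-0.0011  0.0006] F [ 1.3  1.9 -1.5] T [ 0.39 -0.1  -0.06] open 0.106 q6 -1.61
```

Free again, so I'll lower it further.

Emit:
drive_tool(
  deltas=[
    {"slide": [0,0,0.02],"delta_rot": [0,0,0],"hand": 0},
    {"slide": [0,0,0.02],"delta_rot": [0,0,0],"hand": 0},
    {"slide": [0,0,0],"delta_rot": [0,0,0],"hand": 0},
    {"slide": [0,0,0],"delta_rot": [0,0,0],"hand": 0},
    {"slide": [0,0,0],"delta_rot": [0,0,0],"hand": 0},
  ],
)

```text
time_s: 16.1
eef_pos: [0.5742, -0.0034, 0.114]
eef_rot: [0.0, 0.087, 0.996, 0.0]
wrist_force: [0.7, 3.0, -0.3]
opening: 0.108
```

```bash
python3 - <<'E'
from st import *
st()
snap("top","top11")
E
```

```text
t 16.10 p [ 0.5742 -0.0034  0.114 ] yaw(blade) -9.98 tilt [0.0001 0.0001] F [ 0.7  3.  -0.3] T [ 0.65 -0.22 -0.03] open 0.108 q6 -1.61
```

Emit:
drive_tool(
  deltas=[
    {"slide": [0,0.006,0.02],"delta_rot": [0,0,0],"hand": 0},
    {"slide": [0,0,0.02],"delta_rot": [0,0,0],"hand": 0},
    {"slide": [0,0,0.02],"delta_rot": [0,0,0],"hand": 0},
    {"slide": [0,0,0],"delta_rot": [0,0,0],"hand": 0},
    {"slide": [0,0,0],"delta_rot": [0,0,0],"hand": 0},
  ],
)

```text
time_s: 16.77
eef_pos: [0.5742, -0.0033, 0.1109]
eef_rot: [0.0, 0.087, 0.996, -0.0]
wrist_force: [0.8, 2.1, -0.6]
opening: 0.108
```

```bash
python3 - <<'E'
from st import *
st()
E
```

```text
t 16.77 p [ 0.5742 -0.0033  0.1109] yaw(blade) -9.99 tilt [ 0.     -0.0001] F [ 0.8  2.1 -0.6] T [ 0.45 -0.25 -0.01] open 0.108 q6 -1.61
```

Emit:
drive_tool(
  deltas=[
    {"slide": [0,0.004,0.02],"delta_rot": [0,0,0],"hand": 0},
    {"slide": [0,0,0.02],"delta_rot": [0,0,0],"hand": 0},
    {"slide": [0,0,0.012],"delta_rot": [0,0,0],"hand": 0},
    {"slide": [0,0,0],"delta_rot": [0,0,0],"hand": 0},
    {"slide": [0,0,0],"delta_rot": [0,0,0],"hand": 0},
  ],
)

```text
time_s: 17.4
eef_pos: [0.5742, -0.0031, 0.1091]
eef_rot: [-0.0, 0.087, 0.996, -0.0]
wrist_force: [-1.2, 2.2, 5.9]
opening: 0.111
```

```bash
python3 - <<'E'
from st import *
st()
E
```

```text
t 17.40 p [ 0.5742 -0.0031  0.1091] yaw(blade) -9.98 tilt [-0.     -0.0003] F [-1.2  2.2  5.9] T [ 0.29  0.29 -0.07] open 0.111 q6 -1.61
```

The key stopped at TCP z 0.1091, 9.7 mm below the driver contact, with about 7 N. That looks like home. I'll verify it by eye.

```bash
python3 - <<'E'
from st import *
snap("scene","scene12"); snap("wrist","wrist12"); st()
i=load("scene12")["frame"][180:245,270:350,::-1]; w=load("wrist12")["frame"][100:420,100:460,::-1]
cv2.imwrite("pics/c13.png",np.hstack([cv2.resize(i,(394,320),interpolation=cv2.INTER_CUBIC),w]))
E
```

```text
t 17.50 p [ 0.5742 -0.0031  0.1091] yaw(blade) -9.98 tilt [-0.     -0.0003] F [-1.4  2.   5.4] T [ 0.29  0.31 -0.02] open 0.109 q6 -1.61
```

View pics/c13.png

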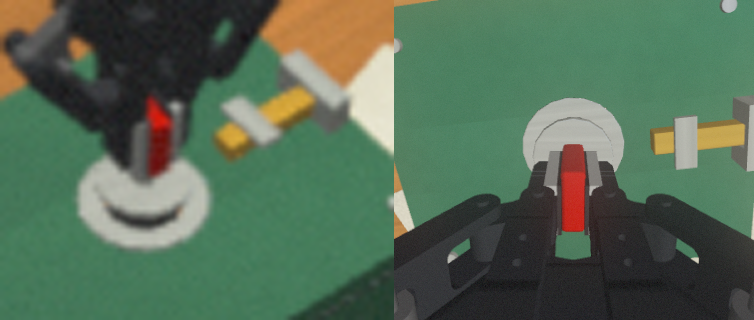

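The flange lies on the collar rim in both views and the bolt is still locked. I'll turn clockwise now in small steps.

Emit:
drive_tool(
  deltas=[
    {"slide": [0.002,0.004,-0.004],"delta_rot": [0,0,0.014],"hand": 0},
    {"slide": [0,0,0],"delta_rot": [0,0,0.014],"hand": 0},
    {"slide": [0,0,0],"delta_rot": [0,0,0.014],"hand": 0},
    {"slide": [0,0,0],"delta_rot": [0,0,0.014],"hand": 0},
    {"slide": [0,0,0],"delta_rot": [0,0,0],"hand": 0},
  ],
)

```text
time_s: 18.12
eef_pos: [0.5744, -0.0033, 0.1091]
eef_rot: [0.0, 0.174, 0.985, -0.0]
wrist_force: [-1.8, 0.3, 4.6]
opening: 0.104
```

```bash
python3 - <<'E'
from st import *
st()
E
```

```text
t 18.12 p [ 0.5744 -0.0033  0.1091] yaw(blade) -20.04 tilt [ 0.0005 -0.0009] F [-1.8  0.3  4.6] T [-0.1   0.16 -0.03] open 0.104 q6 -1.43
```

Emit:
drive_tool(
  deltas=[
    {"slide": [0.002,0,0],"delta_rot": [0,0,0.014],"hand": 0},
    {"slide": [0,0,0],"delta_rot": [0,0,0.014],"hand": 0},
    {"slide": [0,0,0],"delta_rot": [0,0,0.014],"hand": 0},
    {"slide": [0,0,0],"delta_rot": [0,0,0.014],"hand": 0},
    {"slide": [0,0,0],"delta_rot": [0,0,0],"hand": 0},
  ],
)

```text
time_s: 18.75
eef_pos: [0.5745, -0.0031, 0.1091]
eef_rot: [0.001, 0.259, 0.966, -0.0]
wrist_force: [0.5, -0.6, 4.6]
opening: 0.11
```

```bash
python3 - <<'E'
from st import *
st()
E
```

```text
t 18.75 p [ 0.5745 -0.0031  0.1091] yaw(blade) -30.07 tilt [ 0.0009 -0.0007] F [ 0.5 -0.6  4.6] T [-0.07  0.05  0.04] open 0.110 q6 -1.26
```

Emit:
drive_tool(
  deltas=[
    {"slide": [0,0,0],"delta_rot": [0,0,0.014],"hand": 0},
    {"slide": [0,0,0],"delta_rot": [0,0,0.014],"hand": 0},
    {"slide": [0,0,0],"delta_rot": [0,0,0.014],"hand": 0},
    {"slide": [0,0,0],"delta_rot": [0,0,0.014],"hand": 0},
    {"slide": [0,0,0],"delta_rot": [0,0,0],"hand": 0},
  ],
)

```text
time_s: 19.38
eef_pos: [0.5744, -0.0032, 0.1091]
eef_rot: [0.001, 0.343, 0.939, -0.0]
wrist_force: [-0.7, -1.6, 4.8]
opening: 0.111
```

```bash
cat > bolt.py <<'E'
from k import *
from st import *
# centroid of brass end nearer lock: project the brass pixels on z=.09 and take min chest-y
def bolt(c,near):
    h=hsv(c); b=(h[...,0]>14)&(h[...,0]<28)&(h[...,1]>150)&(h[...,2]>120)
    P=np.argwhere(b)[:,::-1]; Q=np.array([onz(c,p,.088)[:2] for p in P])-[.574,-.003]
    a=np.radians(-3.5); x=Q@[np.cos(a),np.sin(a)]; y=Q@[-np.sin(a),np.cos(a)]
    k=(abs(x)<.025)&(y>.005)&(y<.12); print("bolt inner end y %.4f outer %.4f n %d"%(y[k].min(),y[k].max(),k.sum()))
E
python3 - <<'E'
from bolt import *
st()
for t in("scene0","top0","wrist12"): print(t);bolt(load(t),0)
for n in("scene","wrist"): snap(n,n+"13"); bolt(load(n+"13"),0)
i=load("scene13")["frame"][180:245,270:350,::-1]; w=load("wrist13")["frame"][100:420,100:460,::-1]
cv2.imwrite("pics/c14.png",np.hstack([cv2.resize(i,(394,320),interpolation=cv2.INTER_CUBIC),w]))
E
```

```text
t 19.38 p [ 0.5744 -0.0032  0.1091] yaw(blade) -40.15 tilt [ 0.0008 -0.0008] F [-0.7 -1.6  4.8] T [-0.14  0.06  0.03] open 0.111 q6 -1.08
scene0
bolt inner end y 0.0466 outer 0.1199 n 76
top0Traceback (most recent call last):
  File "<stdin>", line 3, in <module>
  File "bolt.py", line 8, in bolt
    k=(abs(x)<.025)&(y>.005)&(y<.12); print("bolt inner end y %.4f outer %.4f n %d"%(y[k].min(),y[k].max(),k.sum()))
                                                                                     ~~~~~~~~^^
    return umr_minimum(a, axis, None, out, keepdims, initial, where)
ValueError: zero-size array to reduction operation minimum which has no identity
```

```bash
python3 - <<'E'
from bolt import *
for t in("wrist12",): print(t);bolt(load(t),0)
for n in("scene","wrist"): snap(n,n+"13"); bolt(load(n+"13"),0)
i=load("scene13")["frame"][180:245,270:350,::-1]; w=load("wrist13")["frame"][100:420,100:460,::-1]
cv2.imwrite("pics/c14.png",np.hstack([cv2.resize(i,(394,320),interpolation=cv2.INTER_CUBIC),w]))
E
```

```text
wrist12
bolt inner end y 0.0475 outer 0.0955 n 440
bolt inner end y 0.0411 outer 0.1199 n 83
bolt inner end y 0.0426 outer 0.0969 n 900
```

View pics/c14.png

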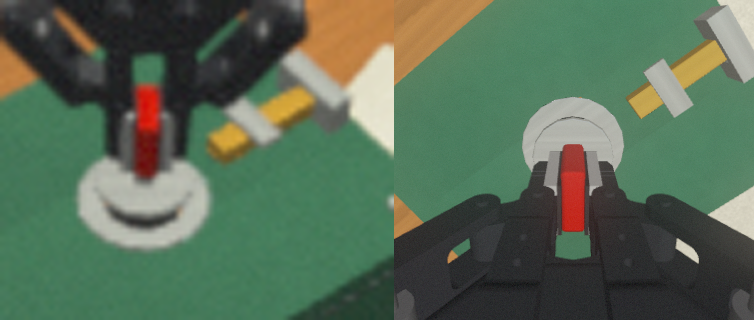

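The bolt has come about 5 mm (inner end y 47 to 42 mm), and the key is still seated. I'll keep turning.

Emit:
drive_tool(
  deltas=[
    {"slide": [0,0,0],"delta_rot": [0,0,0.014],"hand": 0},
    {"slide": [0,0,0],"delta_rot": [0,0,0.014],"hand": 0},
    {"slide": [0,0,0],"delta_rot": [0,0,0.014],"hand": 0},
    {"slide": [0,0,0],"delta_rot": [0,0,0.014],"hand": 0},
    {"slide": [0,0,0],"delta_rot": [0,0,0.014],"hand": 0},
  ],
)

```text
time_s: 20.1
eef_pos: [0.5744, -0.0032, 0.1091]
eef_rot: [0.0, 0.445, 0.896, -0.0]
wrist_force: [-0.3, -2.1, 5.5]
opening: 0.108
```

Emit:
drive_tool(
  deltas=[
    {"slide": [0,0,0],"delta_rot": [0,0,0.014],"hand": 0},
    {"slide": [0,0,0],"delta_rot": [0,0,0.014],"hand": 0},
    {"slide": [0,0,0],"delta_rot": [0,0,0.014],"hand": 0},
    {"slide": [0,0,0],"delta_rot": [0,0,0.014],"hand": 0},
    {"slide": [0,0,0],"delta_rot": [0,0,0],"hand": 0},
  ],
)

```text
time_s: 20.72
eef_pos: [0.5743, -0.0032, 0.1091]
eef_rot: [0.0, 0.521, 0.853, -0.0]
wrist_force: [-1.2, -1.2, 5.3]
opening: 0.108
```

```bash
python3 - <<'E'
from bolt import *
st()
for n in("scene","wrist"): snap(n,n+"14"); bolt(load(n+"14"),0)
E
```

```text
t 20.73 p [ 0.5743 -0.0032  0.1091] yaw(blade) -62.83 tilt [ 0.0006 -0.0009] F [-1.2 -1.2  5.3] T [-0.12  0.17  0.05] open 0.108 q6 -0.69
bolt inner end y 0.0355 outer 0.1199 n 96
bolt inner end y 0.0345 outer 0.0937 n 587
```

Emit:
drive_tool(
  deltas=[
    {"slide": [0,0,0],"delta_rot": [0,0,0.014],"hand": 0},
    {"slide": [0,0,0],"delta_rot": [0,0,0.014],"hand": 0},
    {"slide": [0,0,0],"delta_rot": [0,0,0.014],"hand": 0},
    {"slide": [0,0,0],"delta_rot": [0,0,0.014],"hand": 0},
    {"slide": [0,0,0],"delta_rot": [0,0,0.012],"hand": 0},
  ],
)

```text
time_s: 21.45
eef_pos: [0.5743, -0.0032, 0.1091]
eef_rot: [0.0, 0.609, 0.793, -0.0]
wrist_force: [-0.8, -1.3, 5.4]
opening: 0.104
```

```bash
python3 - <<'E'
from bolt import *
st()
for n in("scene","wrist"): snap(n,n+"15"); bolt(load(n+"15"),0)
st()
i=load("scene15")["frame"][180:245,270:350,::-1]; w=load("wrist15")["frame"][100:420,100:460,::-1]
cv2.imwrite("pics/c15.png",np.hstack([cv2.resize(i,(394,320),interpolation=cv2.INTER_CUBIC),w]))
E
```

```text
t 21.45 p [ 0.5743 -0.0032  0.1091] yaw(blade) -75.10 tilt [ 0.0004 -0.0009] F [-0.8 -1.3  5.4] T [-0.2   0.23  0.23] open 0.104 q6 -0.47
bolt inner end y 0.0300 outer 0.1199 n 98
bolt inner end y 0.0305 outer 0.0880 n 327
t 21.55 p [ 0.5742 -0.0032  0.1091] yaw(blade) -75.09 tilt [ 0.0004 -0.0009] F [-1.8 -1.9  5.6] T [-0.18  0.19  0.04] open 0.105 q6 -0.47
```

View pics/c15.png

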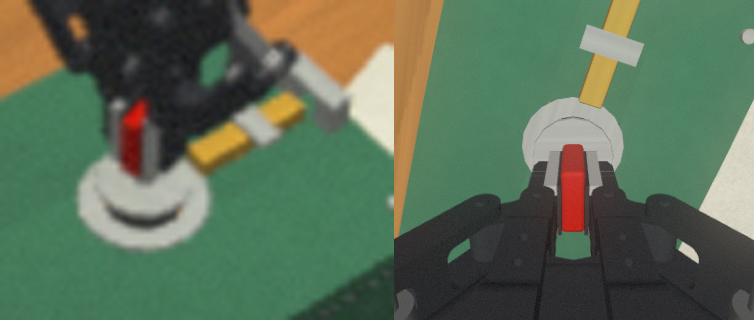

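The bolt has come about 16.8 mm and has left the keeper. I'll turn a little more for margin, short of the stop.

Emit:
drive_tool(
  deltas=[
    {"slide": [0,0,0],"delta_rot": [0,0,0.008],"hand": 0},
    {"slide": [0,0,0],"delta_rot": [0,0,0.006],"hand": 0},
    {"slide": [0,0,0],"delta_rot": [0,0,0],"hand": 0},
    {"slide": [0,0,0],"delta_rot": [0,0,0],"hand": 0},
    {"slide": [0,0,0],"delta_rot": [0,0,0],"hand": 0},
  ],
)

```text
time_s: 22.18
eef_pos: [0.5743, -0.0032, 0.1091]
eef_rot: [0.0, 0.626, 0.78, -0.0]
wrist_force: [-1.5, -0.1, 5.2]
opening: 0.112
```

```bash
python3 - <<'E'
from bolt import *
st()
for n in("scene","wrist"): snap(n,n+"16"); bolt(load(n+"16"),0)
st()
E
```

```text
t 22.18 p [ 0.5743 -0.0032  0.1091] yaw(blade) -77.56 tilt [ 0.0004 -0.0009] F [-1.5 -0.1  5.2] T [-0.14  0.23  0.07] open 0.112 q6 -0.43
bolt inner end y 0.0300 outer 0.1199 n 99
bolt inner end y 0.0299 outer 0.0873 n 267
t 22.27 p [ 0.5742 -0.0032  0.1091] yaw(blade) -77.56 tilt [ 0.0003 -0.0009] F [-1.  -0.9  5.5] T [-0.08  0.15  0.07] open 0.113 q6 -0.43
```

About 17.5 mm with low forces. Release and retreat straight up.

Emit:
drive_tool(
  deltas=[
    {"slide": [0,0,0],"delta_rot": [0,0,0],"hand": 0.2},
    {"slide": [0,0,0],"delta_rot": [0,0,0],"hand": 0.3},
    {"slide": [0,0,0],"delta_rot": [0,0,0],"hand": 0.4},
    {"slide": [0,0,0],"delta_rot": [0,0,0],"hand": 0.4},
    {"slide": [0,0,0],"delta_rot": [0,0,0],"hand": 0.4},
  ],
)

```text
time_s: 22.9
eef_pos: [0.5741, -0.0027, 0.1085]
eef_rot: [-0.0, 0.627, 0.779, -0.0]
wrist_force: [0.2, -0.4, -0.7]
opening: 0.406
```

```bash
python3 - <<'E'
from bolt import *
st()
for n in("scene","wrist"): snap(n,n+"17"); bolt(load(n+"17"),0)
i=load("scene17")["frame"][180:245,270:350,::-1]; w=load("wrist17")["frame"][100:420,100:460,::-1]
cv2.imwrite("pics/c17.png",np.hstack([cv2.resize(i,(394,320),interpolation=cv2.INTER_CUBIC),w]))
E
```

```text
t 22.90 p [ 0.5741 -0.0027  0.1085] yaw(blade) -77.66 tilt [-0.0001 -0.    ] F [ 0.2 -0.4 -0.7] T [ 0.02 -0.02  0.05] open 0.406 q6 -0.43
bolt inner end y 0.0392 outer 0.1199 n 53
bolt inner end y 0.0295 outer 0.0877 n 278
```

View pics/c17.png

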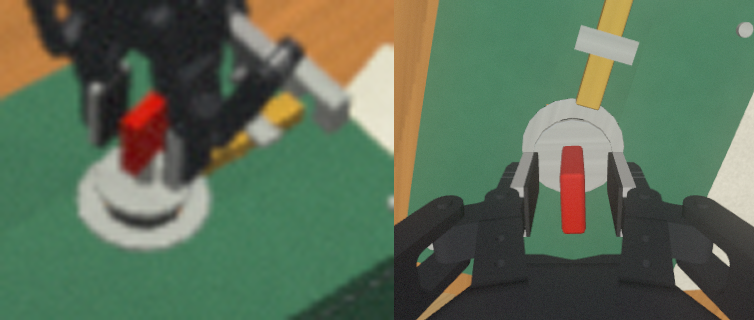

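The key is free between the pads and stands upright. The scene bolt reading of 39 mm is a finger covering the bolt end. I'll lift away.

Emit:
drive_tool(
  deltas=[
    {"slide": [0,0,-0.2],"delta_rot": [0,0,0],"hand": 0.4},
    {"slide": [0,0,-0.4],"delta_rot": [0,0,0],"hand": 0.4},
    {"slide": [0,0,-0.6],"delta_rot": [0,0,0],"hand": 0.4},
    {"slide": [0,0,-0.8],"delta_rot": [0,0,0],"hand": 0.4},
    {"slide": [0,0,-0.4],"delta_rot": [0,0,0],"hand": 0.4},
  ],
)

```text
time_s: 23.62
eef_pos: [0.5752, -0.003, 0.2321]
eef_rot: [0.002, 0.627, 0.779, 0.001]
wrist_force: [0.1, 0.4, 0.0]
opening: 0.399
```

```bash
python3 - <<'E'
from bolt import *
st()
for n in("scene","wrist","top"): snap(n,n+"18")
for n in("scene","wrist"): bolt(load(n+"18"),0)
i=load("scene18")["frame"][180:245,270:350,::-1]; w=load("wrist18")["frame"][100:420,100:460,::-1]
cv2.imwrite("pics/c18.png",np.hstack([cv2.resize(i,(394,320),interpolation=cv2.INTER_CUBIC),w]))
S=load("scene18"); 
for zt in(.06,.070):
    a=np.linspace(0,2*np.pi,200); P=np.concatenate([np.c_[.574+.022*np.cos(a),-.003+.022*np.sin(a),0*a+z] for z in(.032+zt,.036+zt)])
    p=(proj(S,P)-[270,180]+.5)*4.925;print(zt,p.min(0).round(),p.max(0).round())
E
```

```text
t 23.62 p [ 0.5752 -0.003   0.2321] yaw(blade) -77.66 tilt [ 0.0042 -0.0009] F [0.1 0.4 0. ] T [0.04 0.03 0.02] open 0.399 q6 -0.43
bolt inner end y 0.0300 outer 0.1199 n 99
bolt inner end y 0.0293 outer 0.0874 n 349
0.06 [ 94. 143.] [193. 223.]
0.07 [ 95. 128.] [194. 208.]
```

View pics/c18.png

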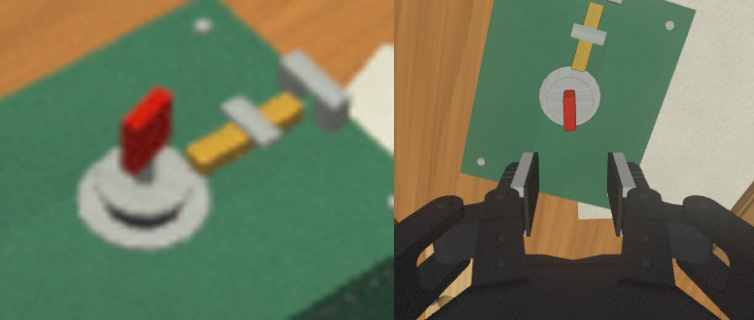

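View pics/scene18.png

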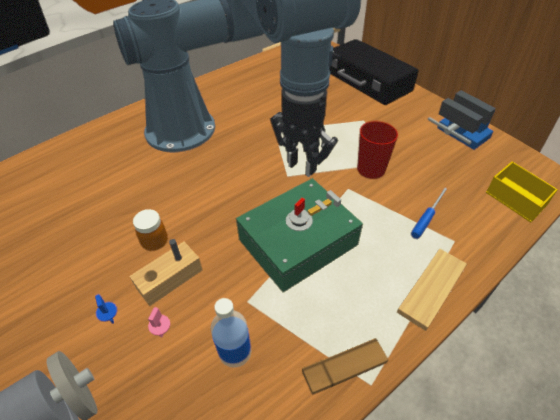

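The key stands home and upright at (299,212), the bolt is clear of the keeper, and everything else is where it was. Handing in.

```bash
python3 -c "
from bench import ctrl
print(ctrl.hand_in())"
```

```text
the job is handed in; nothing more can be done
None
```

The chest is unlocked and the job is handed in at about 23.6 s of the 72 s allowed; no verdict was reported.

**What I did:** I took the red key from the block and lowered it into the lock until it rested on the driver. I swept it clockwise at about 6 N until the blade found the slot, at roughly −10° yaw. It then sank 9.7 mm until the flange lay on the rim. I turned it about 68° clockwise in small steps, opened the fingers and lifted straight up.

**Last checks:**
- **Bolt:** it moved about 17 to 18 mm against the 15.5 mm needed. The scene camera gave 16.6 mm and the wrist camera 18.2 mm. I stopped just short of the hard stop on purpose.
- **Key:** it stands upright with its flange on the rim, and the gripper is clear at zero force.
- **Forces:** the highest wrist-force reading I saw during contact was about 8 N (about 9 N allowing for its offset). I read it between moves, so brief peaks would not show. The contact force at the lock itself is not reported.
- **Other objects:** the punch, jar, bottle, tin and screwdriver look unmoved in the scene picture.

**Readings that disagreed:**
- The scene camera put the held key 2 to 3 mm higher than the arm did. The contact heights agreed with the arm.
- The wrist camera suggested a 2.6 mm sideways offset at the lock that the scene camera did not show. I shifted 1 mm and then followed the contact forces.
- One bolt reading after release (39 mm) was wrong because a finger covered the bolt's end.

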